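Finish loading the parts-washer carrier and lift it level by its bail

TASK

Finish loading the parts-washer carrier: set the loose flange, hub up, over the carrier's empty spigot so that it sits flat on the collar, and let go of it. Then swing the folded bail handle upright by its red grip and lift the carrier by that grip. Finish while still holding it there, hanging level and still with both flanges on their spigots and its feet at least 5 cm clear of the board; do not tip the carrier on the way or disturb the gear, the screwdriver or the spanner.

Things in the scene. Friction and masses are not known exactly. Their poses are not given: they have to be found in the camera images.
- board: Plywood work board, 290 x 430 mm, fixed, lying level on battens; everything here stands on it. Its top is 62 mm above the bench (z = 0.062). Origin on the bench under its centre, y along its long side.
- carrier: Parts-washer carrier: loose open ladder frame of steel bars, 102 x 196 mm, 12 mm high, about 0.4 kg, on four rubber feet. Origin: centre of its underside (foot bottoms); z up, y along its long side. At y = +48 and -48 mm stand the two spigots (see seat_empty). At x = +/-50 mm, y = 0, lugs rise to 77 mm and carry the bail's pivots, 68 mm above the origin.
- seat_empty (a point): Centre of the flat top of the empty spigot's collar (32 mm across), at carrier y = +48 mm, 26 mm above the carrier's underside: here the loose flange's underside must lie. From it a pin 10 mm thick rises 30 mm; its upper 12 mm taper to 4 mm. Carrier's axes.
- seat_loaded (a point): The same point of the other spigot (carrier y = -48 mm), on which the first flange already sits. Same axes as the carrier.
- bail (a joint): Bail: U-shaped wire handle, free to turn on the lugs about an axis parallel to carrier x, 68 mm above the carrier's origin. 0 = folded level towards carrier -y, round the first flange (starts so, on stops; falls back if let go); 1.57 = upright; 3.14 = folded to +y. Hung from it, the carrier swings on these pivots and hangs level only with a flange on both spigots.
- bail_grip (a point): Middle of the bail's red grip sleeve: round bar 14 mm thick, 70 mm long, parallel to the carrier's x, 112 mm from the pivot axis (folded: at carrier y = -112 mm, z = 68 mm). Nothing within 30 mm beside it at its height, nothing above. Axes of the bail: x along the bar.
- flange_loose_centre (a point): Loose light-grey turned flange, 0.12 kg, hub up on the board: disc 70 mm across, 14 mm thick, on it a hub 36 mm across, 17 mm high (31 mm in all), with a through bore on its axis that looks 22 mm wide (count on 13.5 mm clear). This point: on the axis half-way up, 15.5 mm above the underside; z towards the hub.
- flange_loose_base (a point): The centre of the same flange's underside.
- flange_aboard_centre (a point): The same point of the second, equal flange, which already sits on the carrier's other spigot.
- flange_aboard_base (a point): The centre of that flange's underside.
- gear: Loose steel gear 56 mm across, 21 mm high, lying flat; origin at the centre of its underside. Leave it alone.
- screwdriver: Loose screwdriver with a red handle, 136 mm long, 18 mm thick, lying; origin below its middle, x along it. Leave it alone.
- spanner: Loose steel spanner, 144 mm long, 20 mm wide, 7 mm thick, lying flat; origin below its middle, x along it. Leave it alone.

How it is judged:
By the outcome, as a careful person would: the job done as asked, in the order asked, and still so for the second after the job is handed in, while the arm keeps its last pose, push and grip.
It also fails if it takes over 61 s, if anything falls off the work surface, if the arm or the gripper's body presses on something with over 40 N, if the wrist force passes 120 N, or if a joint passes its speed limit or range.

ROBOT

A 7-joint arm with a two-finger parallel gripper is mounted at the origin on a cart in front of the work surface, level with it; the furniture and walls round the work are solid. World frame = base frame: x ahead of the robot, y to its left, z up, the work surface at z = 0. Lengths are in mm, angles in degrees, forces in N, time in s.
With the tool pointing down it reaches from about 425 to 950 mm from the base axis. Payload 4.7 kg.
Tool frame: the origin (TCP) lies at the very end of the fingers, on their centre line; the grasp point (between the pads) lies 19 mm behind it (tcp_to_grasp is the distance from the TCP to the grasp point, in mm); z points along the fingers, y is the line along which they close (so a half turn about z gives the same grasp; the last joint's range is limited). The gripper opens to 87 mm and grips with 3 to 60 N. Pads are 19 mm wide; open, the fingers measure 117 mm over their backs; the gripper's body (75 mm by 190 mm) begins 51 mm behind the grasp point.
Start: joints at [-71.328, 26.849, -2.785, 87.806, 1.381, 65.374, -4.715], TCP at [234.457, 632.992, 222.573] pointing down, gripper open.
Joint ranges: [-148.3, 148.3], [-19.14, 114.17], [-79.39, 73.82], [5.75, 140.21], [-59.74, 239.74], [12.07, 113.84], [-152.46, 152.46]. Speed limits (degrees/s): [147.25, 147.25, 180, 180, 180, 180, 180].

INTERFACE

Orientations are given as a 3x3 rotation matrix whose columns are the frame's x, y, z axes.
In Python, from rig import * gives the robot as it stands. The module is installed in compiled form; this text tells all that it offers.
- The arm moves only by the tool move_arm, never from a script. Its argument "series" is a list that holds one entry, the list of rows, each a list of 5 numbers: the shift along the tool's x, y, z each as a share of 0.03 m, from -1 to 1, then the turn about the tool's z as a share of 60 degrees, from -1 to 1, then the finger opening in mm, from 0 to 87. In form: [[[x, y, z, twist, claw], ...]]. A call has 1 to 10 rows; each row shifts and turns the commanded pose from where the row before left it, along the tool's axes as they then stand; what a row does not reach is not made up. A row lasts 1/12 s, in which the tool goes at most 41.7 mm and 7.16 degrees, less where a joint would pass 70% of its speed; a pose out of reach is approached as far as the arm can. A call with a number of a shift or a turn outside -1 to 1 is refused whole. A call with a gripper value outside its range is refused whole. The fingers move at their own pace and stop on an object; "force" is the grip in N (left out, the last holds). Time passes only in rows, so rows that do not move let the fingers close. It gives the time, the measured TCP pose, the force, the opening and the grip force at its end, in the units of the state.
- get_state(): the state, without advancing time (a new reading comes with each control period).
- snapshot(name): name is "scene" or "top" or "wrist"; returns a dict with "image" (420x560x3 uint8, red, green, blue), "depth" (420x560 float32, mm along the optical axis (not along the pixel's ray), 0 where there is no reading), "intrinsics" (3x3 intrinsics, pixels), "R" (3x3) and "t" (3): a world point X has camera coordinates R X + t; the wrist camera has in their place "T_tool_cam" (4x4, takes a point from camera to tool coordinates, whose origin is the TCP and whose axes are the flange's). Camera axes: x right, y down, z forward; pixel columns grow to the right and rows downward; lengths in mm; the calibration is good to about 2 mm. A picture is of the moment at which its call begins: read the wrist's pose just before it.
- finish_job(): hands the job in; it is judged then, once.
The state is a dict: "clock": time; "q": joint angles; "qd": joint speeds; "joint_efforts": joint torques, N m; "tool_pos": TCP position; "tool_rot": TCP orientation; "contact_force": force on the tool from outside, world axes, zero at the start; "moment": the same for the moment, N m; "gripper_width": finger opening in mm; "grasp_force": force on a finger pad.
Only numpy, scipy, OpenCV 4.12 (cv2) and the standard library are available. Lean on these libraries where they do the work, as an engineer would, in place of code of your own. Each camera call takes 0.05 s, during which the arm holds its last target. There are 200 camera calls.

## Working session

There is one attempt and no reset: what is moved stays moved. The work goes in short steps, Python scripts to look and compute and a tool call to move; the robot and the scene stay as the last step left them, time stands still between calls to the robot, and variables do not carry over. Pictures are saved under pics/ and viewed, at most 10 in all, crops included, and the job is handed in when it is done.

Besides the shell and the picture viewer there is one more tool, called after "Request:" by a JSON object that holds its "name" and its "arguments", one argument or row to a line. move_arm: Moves the arm, as the interface text tells. Its arguments: {"type":"object","properties":{"series":{"type":"array","items":{"type":"array","items":{"type":"array","items":{"type":"number"}}}},"force":{"type":"number"}},"required":["series"]}

```bash
mkdir -p pics
python3 - <<'E'
from rig import *
import numpy as np,cv2
s=get_state(); print(s)
for n in ("top","scene"):
    d=snapshot(n); cv2.imwrite(f"pics/{n}0.png",d["image"][:,:,::-1]); print(n,d["intrinsics"],d["R"],d["t"]); np.savez(f"{n}0.npz",**d)
E
```

```text
{'clock': 0.0, 'q': array([-71.32732629,  26.89640911,  -2.78469945,  87.87247985,
         1.3817347 ,  65.37416889,  -4.7136965 ]), 'qd': array([ 0.01332826,  0.05913526, -0.068225  , -0.10037017, -0.11568092,
       -0.02233028,  0.01692226]), 'joint_efforts': array([-2.15776831e-04, -5.07995760e+01, -8.10468849e-02, -2.36163586e+01,
       -6.14766008e-02,  3.79350060e-02,  1.76301642e-04]), 'tool_pos': array([234.28318793, 632.41315337, 221.5191958 ]), 'tool_rot': array([[-9.37742020e-01,  3.47332058e-01, -5.87733358e-04],
       [ 3.47332546e-01,  9.37740261e-01, -1.81790056e-03],
       [-8.02739089e-05, -1.90886067e-03, -9.99998175e-01]]), 'contact_force': array([-1.17604525,  0.45551058, -0.23094077]), 'moment': array([-0.00034683,  0.00842947,  0.0318246 ]), 'grasp_force': 0.0, 'gripper_width': 87.09498341360957}
top [[430.64464413   0.         277.72248887]
 [  0.         430.64464413 209.01583885]
 [  0.           0.           1.        ]] [[-0.00428996 -0.99983196  0.01782266]
 [-0.98435222  0.0010825  -0.17620879]
 [ 0.17615989 -0.0182997  -0.98419145]] [-116.30470746  536.18632116  874.5920899 ]
scene [[446.47131954   0.         276.75504861]
 [  0.         446.47131954 204.72681288]
 [  0.           0.           1.        ]] [[ 0.66887081 -0.74336139 -0.00506757]
 [-0.54179944 -0.48281677 -0.68799806]
 [ 0.50898449  0.46292743 -0.72569483]] [-437.23826023  307.73137754  707.92610668]
```

View pics/top0.png

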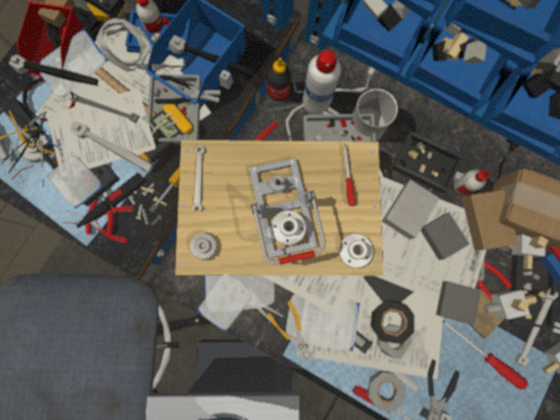

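View pics/scene0.png

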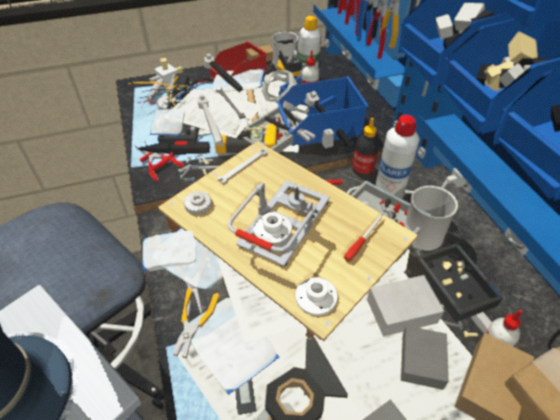

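```bash
cat > h.py <<'E'
import numpy as np,cv2
def cloud(d,T=None):
    K=d["intrinsics"];z=d["depth"].astype(float);v,u=np.indices(z.shape)
    P=np.stack([(u-K[0,2])/K[0,0]*z,(v-K[1,2])/K[1,1]*z,z],-1)
    return (P-d["t"])@d["R"] if T is None else P@T[:3,:3].T+T[:3,3]
def ray(d,u,v,h):   # pixel(s) -> world at height h
    K=d["intrinsics"];R,t=d["R"],d["t"]
    c=-R.T@t; w=np.stack([(np.asarray(u,float)-K[0,2])/K[0,0],(np.asarray(v,float)-K[1,2])/K[1,1],np.ones_like(u,dtype=float)],-1)@R
    return c+w*((h-c[2])/w[...,2])[...,None]
E
python3 - <<'E'
from h import *
for n in("top","scene"):
    d=dict(np.load(n+"0.npz"));P=cloud(d);im=d["image"].astype(int);ok=d["depth"]>0
    red=(im[...,0]>130)&(im[...,1]<70)&(im[...,2]<70)&ok&(P[...,2]>110)&(P[...,2]<150)&(abs(P[...,1])<300)&(P[...,0]<700)
    k,lab,st,ce=cv2.connectedComponentsWithStats(red.astype(np.uint8))
    for i in range(1,k):
        if st[i,4]>30:
            v,u=np.nonzero(lab==i);X=ray(d,u,v,133);r=cv2.minAreaRect(X[:,:2].astype(np.float32));print(n,"red",st[i],P[lab==i].mean(0),r)
    for c,r in (((357,251),20),((290,227),20),((279,184),30)) if n=="top" else (((317,294),22),((273,228),22)):
        v,u=np.indices(ok.shape);m=((u-c[0])**2+(v-c[1])**2<r*r)&ok
        z=P[m][:,2];print(n,c,np.histogram(z,bins=np.arange(50,150,5)))
    if n=="top":
        a=d["image"][130:285,170:390,::-1];cv2.imwrite("pics/crop.png",cv2.resize(a,None,fx=3.6,fy=3.6,interpolation=cv2.INTER_CUBIC))
    else:
        a=d["image"][170:330,190:400,::-1];cv2.imwrite("pics/crop2.png",cv2.resize(a,None,fx=3.6,fy=3.6,interpolation=cv2.INTER_CUBIC))
E
```

```text
top red [280 251  34  13 190] [ 427.50144421 -151.91814991  135.03289182] ((427.6723937988281, -151.72755432128906), (10.611543655395508, 65.77337646484375), 11.816815376281738)
top (357, 251) (array([  0,  85, 306, 279, 364,  15,  16,  31, 144,   1,   0,   0,   0,
         0,   0,   0,   0,   0,   0]), array([ 50,  55,  60,  65,  70,  75,  80,  85,  90,  95, 100, 105, 110,
       115, 120, 125, 130, 135, 140, 145]))
top (290, 227) (array([  0,  39, 124,   4, 116,  17,   5,  47, 158, 516,  16,  13,  22,
       151,  11,   0,   0,   0,   0]), array([ 50,  55,  60,  65,  70,  75,  80,  85,  90,  95, 100, 105, 110,
       115, 120, 125, 130, 135, 140, 145]))
top (279, 184) (array([   0,  381,  893,   51, 1091,  138,   21,  138,   14,   25,    5,
          7,    8,    6,    1,    1,    1,    5,    6]), array([ 50,  55,  60,  65,  70,  75,  80,  85,  90,  95, 100, 105, 110,
       115, 120, 125, 130, 135, 140, 145]))
scene red [236 231  36  19 203] [ 425.18503346 -153.97968844  134.92193301] ((426.260498046875, -152.33859252929688), (13.603324890136719, 66.96688842773438), 10.880416870117188)
scene (317, 294) (array([  0,   5, 300, 165, 658,  49,  56,  53, 221,   3,   0,   0,   0,
         0,   0,   0,   0,   0,   0]), array([ 50,  55,  60,  65,  70,  75,  80,  85,  90,  95, 100, 105, 110,
       115, 120, 125, 130, 135, 140, 145]))
scene (273, 228) (array([  0,   8, 146,   6, 174,  56,   1,   7,  40, 494,  54,  56,  63,
       161,  27,   8, 118,  84,   0]), array([ 50,  55,  60,  65,  70,  75,  80,  85,  90,  95, 100, 105, 110,
       115, 120, 125, 130, 135, 140, 145]))
```

View pics/crop.png

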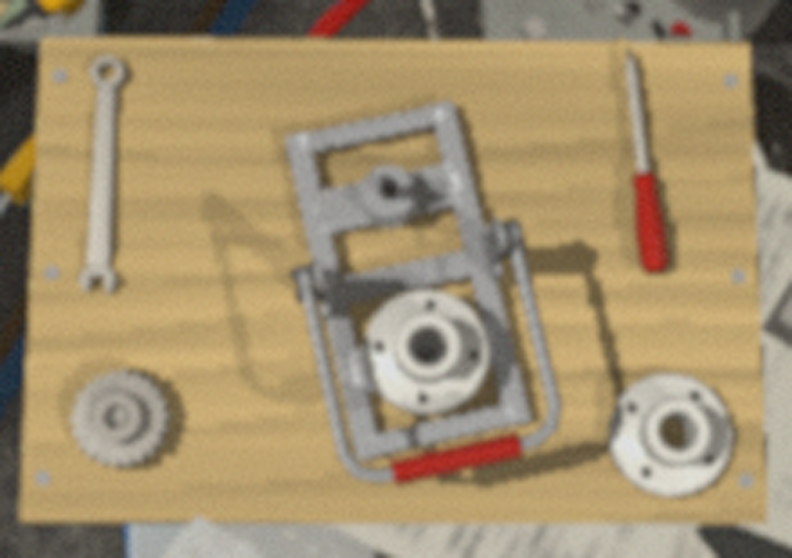

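Run:
```python
from h import *
for n in("top","scene"):
    d=dict(np.load(n+"0.npz"));P=cloud(d);im=d["image"].astype(int);ok=d["depth"]>0
    v,u=np.indices(ok.shape)
    for nm,c,lo,hi,h in (("loose hub",(357,251) if n=="top" else (318,292),86,99,93),("loose disc",(357,251) if n=="top" else (317,294),70,80,76),("aboard hub",(290,227) if n=="top" else (273,226),112,123,119),("aboard disc",(290,227) if n=="top" else (273,228),95,104,102)):
        m=((u-c[0])**2+(v-c[1])**2<25**2)&ok&(P[...,2]>lo)&(P[...,2]<hi)
        m&=(im.min(-1)>100)
        X=ray(d,u[m],v[m],h)[:,:2].astype(np.float32)
        cc,r=cv2.minEnclosingCircle(X);print(n,nm,m.sum(),np.round(cc,1),round(r,1),np.round(P[m].mean(0),1), np.round(np.percentile(X,[1,99],axis=0).mean(0),1))
    Q=P[ok]
    for y0 in range(-300,700,100):
        print(y0,[int(np.percentile(Q[(Q[:,1]>y0)&(Q[:,1]<y0+100)&(Q[:,0]>x0)&(Q[:,0]<x0+100)][:,2],99.5)) if ((Q[:,1]>y0)&(Q[:,1]<y0+100)&(Q[:,0]>x0)&(Q[:,0]<x0+100)).sum()>20 else None for x0 in range(200,800,100)])
```

```text
top loose hub 172 [ 444.4 -277. ] 18.4 [ 444.6 -277.6   91.8] [ 445.1 -277.1]
top loose disc 367 [ 444.  -276.6] 34.5 [ 443.5 -275.3   71.7] [ 443.6 -276.2]
top aboard hub 166 [ 488.9 -136.9] 18.1 [ 488.6 -137.2  117.7] [ 488.4 -137.5]
top aboard disc 511 [ 488.2 -136.9] 34.7 [ 487.4 -135.9   96.8] [ 488.8 -137.2]
-300 [37, 63, 133, 80, 544, 445]
-200 [52, 63, 137, 140, 75, 426]
-100 [65, 70, 133, 141, 74, 22]
0 [None, 69, 83, 69, 69, 62]
100 [-398, 2, 2, 50, 67, 56]
200 [-277, 0, 13, 64, 68, 66]
300 [-268, -282, 15, 65, 68, 80]
400 [-267, -281, -328, 3, 64, 62]
500 [-269, -280, -324, 1, 21, 33]
600 [-270, -284, -325, -840, None, None]
scene loose hub 264 [ 444.1 -278.2] 19.6 [ 443.8 -277.8   92. ] [ 443.5 -277.8]
scene loose disc 707 [ 442.2 -278.9] 35.1 [ 439.6 -280.5   72.2] [ 442.5 -278.5]
scene aboard hub 229 [ 488.  -138.5] 21.0 [ 488.8 -137.4  117.6] [ 488.1 -138.3]
scene aboard disc 538 [ 486.6 -140.1] 35.5 [ 484.2 -142.2   97.8] [ 487.5 -139.6]
-300 [37, 63, 133, 80, 440, 446]
-200 [52, 63, 138, 142, 76, 422]
-100 [66, 71, 134, 142, 76, 22]
0 [67, 70, 84, 70, 70, 66]
100 [-399, 3, 3, 52, 69, 57]
200 [-276, -1, 14, 66, 69, 68]
300 [-267, -280, 15, 67, 70, 83]
400 [-266, -279, -325, 5, 66, 64]
500 [-267, -278, -321, 3, 56, 223]
600 [-269, -281, -317, None, 232, 230]
```

Request:
{"name": "move_arm", "arguments": {
  "series": [
    [[-0.4,-0.4,0,0,87],[-0.68,-0.7,0,0,87],[-0.68,-0.7,0,0,87],[-0.68,-0.7,0,0,87],[-0.68,-0.7,0,0,87],[-0.68,-0.7,0,0,87],[-0.68,-0.7,0,0,87],[-0.68,-0.7,0,0,87],[-0.68,-0.7,0,0,87],[-0.68,-0.7,0,0,87]]
  ]
}}

```text
clock: 0.93
tool_pos: [348.3, 374.9, 222.3]
tool_rot: [[-0.938, 0.347, -0.0], [0.347, 0.938, -0.0], [0.0, -0.001, -1.0]]
contact_force: [0.6, 0.5, 0.0]
gripper_width: 87.4
grasp_force: 0.0
```

Request:
{"name": "move_arm", "arguments": {
  "series": [
    [[-0.68,-0.7,0,0,87],[-0.68,-0.7,0,0,87],[-0.68,-0.7,0,0,87],[-0.68,-0.7,0,0,87],[-0.68,-0.7,0,0,87],[-0.68,-0.7,0,0,87],[-0.68,-0.7,0,0,87],[-0.68,-0.7,0,0,87],[-0.68,-0.7,0,0,87],[-0.4,-0.4,0,0,87]]
  ]
}}

```text
clock: 1.77
tool_pos: [462.4, 116.6, 222.4]
tool_rot: [[-0.936, 0.351, 0.0], [0.351, 0.936, -0.001], [-0.0, -0.001, -1.0]]
contact_force: [-0.4, 0.4, 0.0]
gripper_width: 87.1
grasp_force: 0.0
```

Request:
{"name": "move_arm", "arguments": {
  "series": [
    [[0,0,0,0.1065,87],[0,0,0,0.1065,87],[0,0,0,0.1065,87],[0,0,0,0.1065,87],[0,0,0,0.1065,87],[0,0,0,0.1065,87],[0,0,0,0.1065,87],[0,0,0,0.1065,87],[0,0,0,0.1065,87],[0,0,0,0,87]]
  ]
}}

```text
clock: 2.6
tool_pos: [461.4, 120.0, 222.2]
tool_rot: [[-0.209, 0.978, -0.001], [0.978, 0.209, -0.0], [-0.0, -0.001, -1.0]]
contact_force: [-0.8, 0.6, 0.2]
gripper_width: 86.7
grasp_force: 0.0
```

Request:
{"name": "move_arm", "arguments": {
  "series": [
    [[-0.5,-0.13,0,0,87],[-0.92,-0.24,0,0,87],[-0.92,-0.24,0,0,87],[-0.92,-0.24,0,0,87],[-0.92,-0.24,0,0,87],[-0.92,-0.24,0,0,87],[-0.92,-0.24,0,0,87],[-0.92,-0.24,0,0,87],[-0.92,-0.24,0,0,87],[-0.92,-0.24,0,0,87]]
  ]
}}

```text
clock: 3.43
tool_pos: [449.5, -153.1, 222.5]
tool_rot: [[-0.214, 0.977, 0.0], [0.977, 0.214, 0.0], [0.0, 0.0, -1.0]]
contact_force: [0.4, 0.0, -0.3]
gripper_width: 86.9
grasp_force: 0.0
```

Request:
{"name": "move_arm", "arguments": {
  "series": [
    [[-0.92,-0.24,0,0,87],[-0.92,-0.24,0,0,87],[-0.92,-0.24,0,0,87],[-0.92,-0.24,0,0,87],[-0.36,-0.09,0,0,87],[0,0,0,0,87],[0,0,0,0,87]]
  ]
}}

```text
clock: 4.02
tool_pos: [444.4, -276.8, 222.1]
tool_rot: [[-0.211, 0.977, -0.001], [0.977, 0.211, 0.001], [0.001, -0.001, -1.0]]
contact_force: [-0.2, 1.1, -0.6]
gripper_width: 86.8
grasp_force: 0.0
```

Run:
```python
from rig import *
from h import *
s=get_state();d=snapshot("wrist");T=d["T_tool_cam"];print(T,s["tool_pos"],d["intrinsics"])
W=np.eye(4);W[:3,:3]=s["tool_rot"];W[:3,3]=s["tool_pos"]
cv2.imwrite("pics/w1.png",d["image"][:,:,::-1]);P=cloud(d,W@T)
np.savez("w1.npz",P=P,T=W@T,**{k:d[k] for k in("image","depth","intrinsics")})
im=d["image"];ok=d["depth"]>0
for lo,hi in((88,97),(112,124)):
    m=ok&(P[...,2]>lo)&(P[...,2]<hi)&(im.min(-1)>90)
    k,lab,st,ce=cv2.connectedComponentsWithStats(m.astype(np.uint8))
    for i in range(1,k):
        if st[i,4]>300:
            X=P[lab==i];print(lo,st[i],X.mean(0),cv2.minEnclosingCircle(X[:,:2].astype(np.float32)))
```

```text
[[-6.94825109e-06 -9.66434201e-01 -2.56914255e-01  6.99926011e+01]
 [ 1.00000000e+00 -1.33952964e-05  2.33440588e-05  6.32935539e-01]
 [-2.60019394e-05 -2.56914254e-01  9.66434201e-01 -1.62514707e+02]
 [ 0.00000000e+00  0.00000000e+00  0.00000000e+00  1.00000000e+00]] [ 444.39144947 -276.8248232   222.12616085] [[326.30535098   0.         277.20072129]
 [  0.         326.30535098 209.32430758]
 [  0.           0.           1.        ]]
88 [465  30  36  37 380] [ 579.32062869 -111.89188931   88.78277294] ((585.00146484375, -115.06999969482422), 15.66150951385498)
88 [261 183  39  38 768] [ 447.33430824 -276.3958341    93.06581896] ((447.3320617675781, -276.9465637207031), 18.03582000732422)
112 [ 354   17   50   52 1264] [ 491.43682338 -136.60662136  119.16952499] ((492.2179260253906, -136.15565490722656), 18.439815521240234)
```

View pics/w1.png

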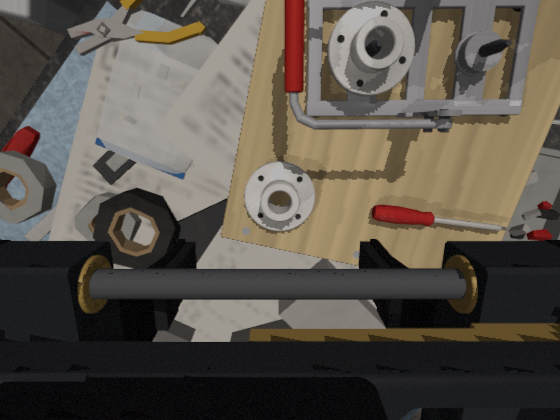

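Request:
{"name": "move_arm", "arguments": {
  "series": [
    [[0,0.05,0.7,0,60],[0,0,0.9,0,60],[0,0,0.9,0,60],[0,0,0.9,0,60],[0,0,0.7,0,60],[0,0,0.4,0,60],[0,0,0.2,0,60],[0,0,0.1,0,60],[0,0,0,0,60]]
  ]
}}

```text
clock: 4.82
tool_pos: [446.7, -276.3, 78.8]
tool_rot: [[-0.212, 0.977, 0.001], [0.977, 0.212, 0.0], [0.0, 0.001, -1.0]]
contact_force: [0.4, -0.1, 0.3]
gripper_width: 60.3
grasp_force: 0.0
```

Request:
{"name": "move_arm", "arguments": {
  "series": [
    [[0,0,0.03,0,45],[0,0,0,0,36],[0,0,0,0,30],[0,0,0,0,30],[0,0,0,0,30],[0,0,0,0,30],[0,0,0,0,30]]
  ],
  "force": 35
}}

```text
clock: 5.4
tool_pos: [446.4, -276.8, 78.0]
tool_rot: [[-0.211, 0.978, 0.001], [0.978, 0.211, 0.0], [-0.0, 0.001, -1.0]]
contact_force: [-1.0, 1.1, 2.9]
gripper_width: 35.1
grasp_force: 35.0
```

Request:
{"name": "move_arm", "arguments": {
  "series": [
    [[0,0,-0.1,0,30],[0,0,-0.2,0,30],[0,0,-0.3,0,30],[0,0,-0.6,0,30],[0,0,-0.9,0,30],[0,0,-0.9,0,30],[0,0,-0.7,0,30],[0,0,-0.3,0,30],[0,0,0,0,30],[0,0,0,0,30]]
  ]
}}

```text
clock: 6.23
tool_pos: [445.9, -276.3, 197.4]
tool_rot: [[-0.211, 0.978, 0.0], [0.978, 0.211, 0.0], [0.0, 0.0, -1.0]]
contact_force: [0.2, 0.6, -1.8]
gripper_width: 34.5
grasp_force: 35.0
```

```bash
cat > w.py <<'E'
from rig import *
from h import *
def wrist(name):
    s=get_state();d=snapshot("wrist")
    W=np.eye(4);W[:3,:3]=s["tool_rot"];W[:3,3]=s["tool_pos"]
    cv2.imwrite(f"pics/{name}.png",d["image"][:,:,::-1]);d["R"]=None
    P=cloud(d,d["T_tool_cam"]);C=W@d["T_tool_cam"]
    d["R"]=C[:3,:3].T;d["t"]=-C[:3,:3].T@C[:3,3]
    return s,d,P,P@W[:3,:3].T+W[:3,3]
E
python3 - <<'E'
from w import *
s,d,P,X=wrist("w2");print(s["tool_pos"],s["gripper_width"],s["grasp_force"],s["contact_force"])
ok=(d["depth"]>0)&(abs(P[...,1])<40)&(abs(P[...,0])<45)&(P[...,2]>-5)&(P[...,2]<25)
print(np.histogram(P[ok][:,2],bins=np.arange(-5,26,2)))
E
```

```text
[ 445.92985432 -276.30447039  197.36800356] 34.53253540333506 34.99769257265143 [ 0.19266163  0.64798721 -1.84162462]
(array([ 145,  126,   88,   83,  208, 3246, 1180,  108,  113,  104,   21,
          0,    0,    0,    0]), array([-5, -3, -1,  1,  3,  5,  7,  9, 11, 13, 15, 17, 19, 21, 23, 25]))
```

View pics/w2.png

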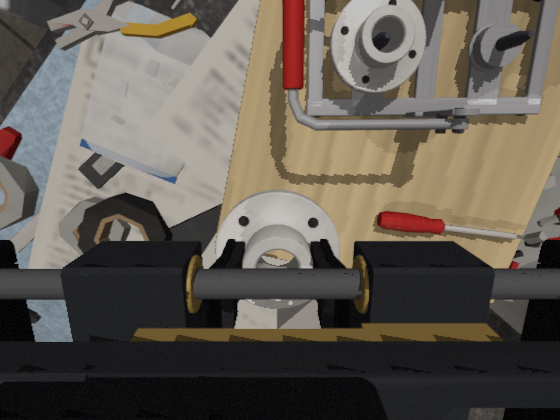

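```bash
cat >> w.py <<'E'
def held(d,P,lo=3,hi=11):
    im=d["image"];ok=(d["depth"]>0)&(abs(P[...,1])<42)&(abs(P[...,0])<45)&(P[...,2]>lo)&(P[...,2]<hi)&(im.min(-1)>110)
    Q=P[ok];A=np.c_[Q[:,:2],np.ones(len(Q))];
    for _ in range(3):
        c=np.linalg.lstsq(A,Q[:,2],rcond=None)[0];k=abs(A@c-Q[:,2])<1.2;A,Q=A[k],Q[k]
    # rim: outermost points per angle, circle fit
    from scipy.optimize import least_squares
    a=np.arctan2(Q[:,1],Q[:,0]);r=np.hypot(Q[:,0],Q[:,1]);E=[]
    for b in np.arange(-1.2,1.2,.06):
        m=(a>b)&(a<b+.06)
        if m.sum()>4:E.append(Q[m][np.argsort(r[m])[-2]][:2])
    E=np.array(E);f=least_squares(lambda p:np.hypot(*(E-p).T)-34.6,[0,0],loss="soft_l1",f_scale=.5)
    print("disc plane",c,"n",len(Q),"centre tool",f.x,"rms",np.sqrt((f.fun**2).mean()))
    h=(d["depth"]>0)&(np.hypot(P[...,0]-f.x[0],P[...,1]-f.x[1])<17)&(P[...,2]<-8)&(P[...,2]>-20)&(im.min(-1)>110)
    print("hub top z",np.median(P[h][:,2]),h.sum())
E
python3 - <<'E'
from w import *
s,d,P,X=wrist("w2b");held(d,P)
im=d["image"].astype(int)
# collar of empty spigot (top z=88) and pin tip(z=118)
for nm,lo,hi in(("collar",84,92),("pin",97,122)):
    m=(d["depth"]>0)&(X[...,2]>lo)&(X[...,2]<hi)&(np.hypot(X[...,0]-584,X[...,1]+116)<30)
    Q=X[m];print(nm,m.sum(),Q.mean(0),cv2.minEnclosingCircle(Q[:,:2].astype(np.float32)),Q.max(0)[2])
E
```

```text
disc plane [3.41543992e-04 1.57457982e-03 6.53454433e+00] n 3745 centre tool [-0.43561661  0.79309848] rms 0.18978035646007482
hub top z -15.247435063216713 920
collar 1309 [ 583.12310853 -116.95200199   88.23388575] ((585.3140258789062, -115.618896484375), 16.659446716308594) 91.98015776856232
pin 376 [ 583.61207071 -116.84053408  108.72578646] ((585.15966796875, -115.89287567138672), 5.102385997772217) 119.77868170553187
```

Request:
{"name": "move_arm", "arguments": {
  "series": [
    [[0.15,0.4,0,0,30],[0.25,0.7,0,0,30],[0.25,0.7,0,0,30],[0.25,0.7,0,0,30],[0.25,0.7,0,0,30],[0.25,0.7,0,0,30],[0.25,0.7,0,0,30],[0.25,0.7,0,0,30],[0.15,0.4,0,0,30],[0,0,0,0,30]]
  ]
}}

```text
clock: 7.17
tool_pos: [602.9, -176.7, 195.9]
tool_rot: [[-0.216, 0.976, -0.001], [0.976, 0.216, 0.001], [0.001, -0.001, -1.0]]
contact_force: [0.9, -0.2, -0.8]
gripper_width: 34.4
grasp_force: 35.0
```

Run:
```python
from w import *
s,d,P,X=wrist("w3");print(s["tool_pos"]);held(d,P)
W=s["tool_rot"];T=s["tool_pos"]
for nm,lo,hi in(("collar",85,91),("pin",97,122),("pintip",110,122)):
    m=(d["depth"]>0)&(X[...,2]>lo)&(X[...,2]<hi)&(np.hypot(X[...,0]-585,X[...,1]+116)<19)
    Q=X[m];c=cv2.minEnclosingCircle(Q[:,:2].astype(np.float32));print(nm,m.sum(),Q.mean(0),c,Q.max(0)[2],"tool",(np.r_[c[0],88]-T)@W)
red=(d["image"][...,0]>130)&(d["image"][...,1]<70)&(X[...,2]>120)&(X[...,2]<145)
if red.sum()>100:
    r=cv2.fitLine(X[red][:,:2].astype(np.float32),cv2.DIST_L2,0,.01,.01).ravel();print(red.sum(),np.degrees(np.arctan2(r[1],r[0])),X[red].mean(0))
```

```text
[ 602.92953204 -176.71821584  195.85835754]
disc plane [-1.28438191e-03  9.63733279e-04  6.57913145e+00] n 3809 centre tool [-0.44270158  0.83336804] rms 0.2456953942518258
hub top z -15.184645444768933 957
collar 1101 [ 586.06101144 -115.11770231   88.40628676] ((586.0826416015625, -115.40156555175781), 15.917457580566406) 90.74931895831568 tool [ 63.36032086  -3.10475617 107.94815812]
pin 134 [ 586.10901064 -115.21427484  112.81118172] ((586.092529296875, -115.36009979248047), 4.823645114898682) 119.34292543266312 tool [ 63.39867038  -3.08614196 107.94819443]
pintip 93 [ 586.22356281 -115.28037642  114.87139488] ((586.2257080078125, -115.254638671875), 4.057185173034668) 119.34292543266312 tool [ 63.47286215  -2.93332116 107.94816231]
1678 -77.87468 [ 430.56017521 -147.56607911  136.4524585 ]
```

Request:
{"name": "move_arm", "arguments": {
  "series": [
    [[0.4,-0.03,0,0,30],[0.7,-0.04,0,0,30],[0.63,-0.04,0,0,30],[0.4,-0.02,0,0,30],[0,0,0.3,0,30],[0,0,0.7,0,30],[0,0,0.4,0,30],[0,0,0,0,30],[0,0,0,0,30]]
  ]
}}

```text
clock: 7.97
tool_pos: [582.3, -119.7, 154.9]
tool_rot: [[-0.209, 0.978, -0.002], [0.978, 0.209, -0.0], [0.0, -0.002, -1.0]]
contact_force: [-0.6, 0.5, -1.1]
gripper_width: 34.6
grasp_force: 35.0
```

Run:
```python
from w import *
s,d,P,X=wrist("w4");print(s["tool_pos"],s["tool_rot"]);W=s["tool_rot"];T=s["tool_pos"]
f=T+W@[-0.44,.83,16];print("flange base",f,"to go tool",(np.array([586.1,-115.35,88])-f)@W)
```

```text
[ 582.27254484 -119.73058655  154.86047772] [[-2.09164201e-01  9.77878403e-01 -2.04116632e-03]
 [ 9.77880530e-01  2.09163899e-01 -3.62330696e-04]
 [ 7.26229443e-05 -2.07180341e-03 -9.99997851e-01]]
flange base [ 583.1435575  -119.99304524  138.85876055] to go tool [ 3.9182681   3.96756807 50.85093436]
```

Request:
{"name": "move_arm", "arguments": {
  "series": [
    [[0.06,0.06,0,0,30],[0.06,0.06,0,0,30],[0,0,0,0,30],[0,0,0,0,30],[0,0,0,0,30]]
  ]
}}

```text
clock: 8.43
tool_pos: [586.1, -114.5, 155.9]
tool_rot: [[-0.211, 0.977, 0.001], [0.977, 0.211, 0.0], [-0.0, 0.001, -1.0]]
contact_force: [-0.8, 0.4, -1.0]
gripper_width: 34.3
grasp_force: 35.0
```

Run:
```python
from w import *
for i in range(3):
    s,d,P,X=wrist(f"w5{i}");W=s["tool_rot"];T=s["tool_pos"]
    f=T+W@[-0.44,.83,16];print(T,"flange base",f,"to go tool",(np.array([585.7,-115.6,88])-f)@W)
    m=(d["depth"]>0)&(X[...,2]>84)&(X[...,2]<122)&(np.hypot(X[...,0]-585,X[...,1]+116)<19);print(m.sum())
im=d["image"][130:290,170:390,::-1];cv2.imwrite("pics/w5c.png",cv2.resize(im,None,fx=3.5,fy=3.5))
```

```text
[ 586.07125908 -114.52238521  155.90535056] flange base [ 586.98360079 -114.77714856  139.90581219] to go tool [-0.52876806 -1.45448108 51.90513407]
0
[ 585.96566494 -114.59087462  155.80341623] flange base [ 586.87473892 -114.84564542  139.80369197] to go tool [-0.48810864 -1.32348176 51.80329825]
0
[ 585.88667494 -114.62903218  155.75189365] flange base [ 586.79367175 -114.88371961  139.75205018] to go tool [-0.46977025 -1.22971547 51.75182112]
0
```

View pics/w5c.png

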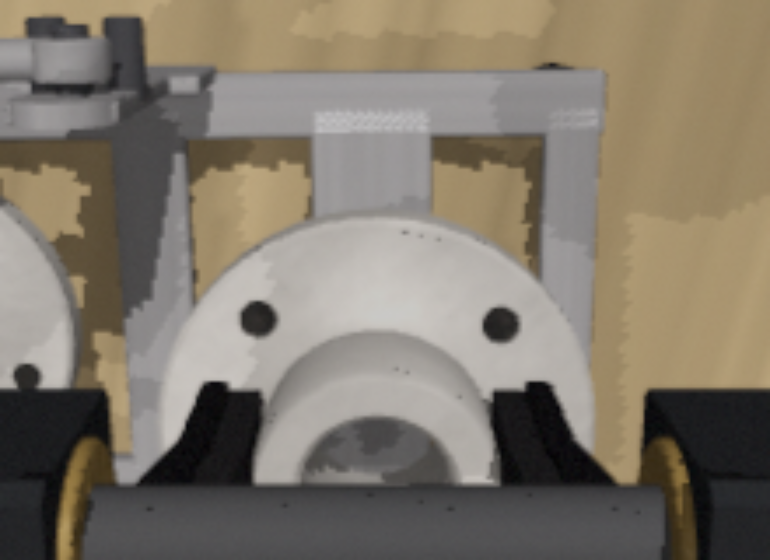

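Request:
{"name": "move_arm", "arguments": {
  "series": [
    [[-0.015,-0.035,0.2,0,30],[0,0,0.4,0,30],[0,0,0.2,0,30],[0,0,0.1,0,30],[0,0,0.1,0,30],[0,0,0.1,0,30],[0,0,0,0,30]]
  ]
}}

```text
clock: 9.17
tool_pos: [584.7, -115.2, 121.9]
tool_rot: [[-0.211, 0.978, -0.001], [0.978, 0.211, 0.0], [0.0, -0.001, -1.0]]
contact_force: [-0.1, 0.2, -1.5]
gripper_width: 34.7
grasp_force: 35.0
```

Run:
```python
from rig import *
import numpy as np
s=get_state();W=s["tool_rot"];f=s["tool_pos"]+W@[-0.44,.83,16];print(s["contact_force"],f,(np.array([585.7,-115.6,88])-f)@W)
```

```text
[-0.13819723  0.18998674 -1.5262635 ] [ 585.54530148 -115.42318178  105.92547383] [-0.2107484   0.13174132 17.92529045]
```

No lateral force, on target; descend the remaining 18 mm slowly.

Request:
{"name": "move_arm", "arguments": {
  "series": [
    [[0,0,0.1,0,30],[0,0,0.1,0,30],[0,0,0.1,0,30],[0,0,0.1,0,30],[0,0,0.05,0,30],[0,0,0.05,0,30],[0,0,0.03,0,30],[0,0,0,0,30]]
  ]
}}

```text
clock: 9.83
tool_pos: [584.9, -115.2, 106.5]
tool_rot: [[-0.211, 0.978, -0.0], [0.978, 0.211, 0.0], [0.0, -0.0, -1.0]]
contact_force: [-0.5, -0.0, -1.4]
gripper_width: 34.3
grasp_force: 35.0
```

Request:
{"name": "move_arm", "arguments": {
  "series": [
    [[0,0,0.03,0,30],[0,0,0.03,0,30],[0,0,0.02,0,30],[0,0,0,0,30]]
  ]
}}

```text
clock: 10.17
tool_pos: [584.9, -115.2, 104.2]
tool_rot: [[-0.211, 0.978, -0.0], [0.978, 0.211, 0.0], [0.0, -0.0, -1.0]]
contact_force: [0.8, 0.6, -0.9]
gripper_width: 34.4
grasp_force: 35.0
```

Request:
{"name": "move_arm", "arguments": {
  "series": [
    [[0,0,0.02,0,30],[0,0,0.02,0,30],[0,0,0,0,30],[0,0,0,0,30]]
  ]
}}

```text
clock: 10.5
tool_pos: [585.0, -115.2, 104.0]
tool_rot: [[-0.211, 0.978, 0.0], [0.978, 0.211, 0.001], [0.001, 0.0, -1.0]]
contact_force: [-2.3, 0.7, 5.3]
gripper_width: 34.8
grasp_force: 35.0
```

Request:
{"name": "move_arm", "arguments": {
  "series": [
    [[0,0,-0.02,0,38],[0,0,0,0,46],[0,0,0,0,50],[0,0,0,0,50],[0,0,-0.1,0,50],[0,0,-0.4,0,50],[0,0,-0.8,0,50],[0,0,-0.9,0,50],[0,0,-0.5,0,50],[0,0,0,0,50]]
  ]
}}

```text
clock: 11.33
tool_pos: [587.5, -116.2, 189.4]
tool_rot: [[-0.21, 0.978, 0.008], [0.978, 0.21, -0.001], [-0.002, 0.008, -1.0]]
contact_force: [-0.3, -0.3, 0.3]
gripper_width: 50.0
grasp_force: 0.0
```

Request:
{"name": "move_arm", "arguments": {
  "series": [
    [[0,-0.4,-0.3,0,40],[0,-0.8,-0.2,0,40],[0,-0.9,0,0,40],[0,-0.9,0,0,40],[0,-0.9,0,0,40],[-0.15,-0.6,0,0,40],[-0.3,-0.3,0,0,40],[0,0,0,0,40],[0,0,0,0,40],[0,0,0,0,40]]
  ]
}}

```text
clock: 12.17
tool_pos: [448.4, -158.4, 199.8]
tool_rot: [[-0.211, 0.977, 0.001], [0.977, 0.211, -0.0], [-0.001, 0.001, -1.0]]
contact_force: [-0.1, -0.3, 0.7]
gripper_width: 40.2
grasp_force: 0.0
```

Run:
```python
from w import *
s,d,P,X=wrist("w6");W=s["tool_rot"];T=s["tool_pos"];print(T,s["contact_force"])
im=d["image"].astype(int);ok=d["depth"]>0
for c in((586,-115.5),(491.5,-136.5)):
    r=np.hypot(X[...,0]-c[0],X[...,1]-c[1])
    m=ok&(r<22)&(X[...,2]>113)&(X[...,2]<126);Q=X[m];print("hub",m.sum(),Q.mean(0),cv2.minEnclosingCircle(Q[:,:2].astype(np.float32)) if len(Q) else 0)
    m=ok&(r>20)&(r<33)&(X[...,2]>92)&(X[...,2]<110);Q=X[m]
    if len(Q)>50:
        print("disc",np.linalg.lstsq(np.c_[Q[:,:2]-c,np.ones(len(Q))],Q[:,2],rcond=None)[0])
red=(im[...,0]>120)&(im[...,1]<70)&(im[...,2]<70)&ok&(X[...,2]>120)&(X[...,2]<145)
Q=X[red];r=cv2.fitLine(Q[:,:2].astype(np.float32),cv2.DIST_L2,0,.01,.01).ravel();v,u=np.nonzero(red);print(red.sum(),np.degrees(np.arctan2(r[1],r[0])),Q.mean(0),Q[:,2].max(),"uv",u.min(),u.max(),v.min(),v.max())
c=cv2.minAreaRect(Q[:,:2].astype(np.float32));print(c,"tool",(np.r_[c[0],130]-T)@W)
```

```text
[ 448.39093817 -158.43187136  199.80585103] [-0.13271603 -0.30053009  0.68427799]
hub 1398 [ 584.532856   -114.97678975  118.3955887 ] ((585.4638061523438, -115.33052062988281), 18.413715362548828)
disc [-1.99424170e-03  2.01146903e-04  9.75915205e+01]
hub 1227 [ 491.81130753 -135.75342119  118.74209612] ((492.2572021484375, -136.2458038330078), 18.15217399597168)
disc [2.27469007e-04 1.17752440e-03 9.75930540e+01]
1444 -77.9708 [ 429.20851985 -148.32869282  136.31408713] 139.35629313955607 uv 244 261 157 251
((429.3637390136719, -150.3546600341797), (11.815802574157715, 69.74055480957031), 11.607251167297363) tool [ 11.95523291 -16.93419179  69.78852372]
```

View pics/w6.png

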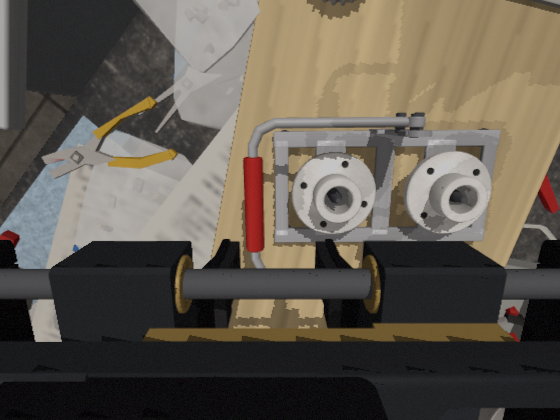

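Request:
{"name": "move_arm", "arguments": {
  "series": [
    [[0.2,-0.3,0,0,28],[0.2,-0.28,0,0,28],[0,0,0.3,0,28],[0,0,0.7,0,28],[0,0,0.9,0,28],[0,0,0.6,0,28],[0,0,0.3,0,28],[0,0,0.15,0,28],[0,0,0,0,28],[0,0,0,0,28]]
  ]
}}

```text
clock: 13.05
tool_pos: [428.0, -150.9, 111.7]
tool_rot: [[-0.211, 0.978, 0.001], [0.978, 0.211, -0.0], [-0.0, 0.001, -1.0]]
contact_force: [-0.0, -0.8, 0.1]
gripper_width: 28.1
grasp_force: 0.0
```

Request:
{"name": "move_arm", "arguments": {
  "series": [
    [[0,0,0,0,18],[0,0,0,0,12],[0,0,0,0,10],[0,0,0,0,10],[0,0,0,0,10]]
  ],
  "force": 8
}}

```text
clock: 13.47
tool_pos: [428.8, -150.7, 111.9]
tool_rot: [[-0.211, 0.977, 0.003], [0.977, 0.211, -0.0], [-0.001, 0.003, -1.0]]
contact_force: [1.5, 0.3, 0.8]
gripper_width: 13.6
grasp_force: 8.0
```

Request:
{"name": "move_arm", "arguments": {
  "series": [
    [[0,0.01,-0.195,0,10],[0,0.01,-0.195,0,10],[0,0.03,-0.193,0,10],[0,0.03,-0.193,0,10],[0,0.05,-0.189,0,10],[0,0.05,-0.189,0,10],[0,0.07,-0.182,0,10],[0,0.07,-0.182,0,10],[0,0.089,-0.174,0,10],[0,0.089,-0.174,0,10]]
  ]
}}

```text
clock: 14.3
tool_pos: [442.1, -147.4, 167.6]
tool_rot: [[-0.211, 0.978, -0.0], [0.978, 0.211, 0.0], [0.0, -0.0, -1.0]]
contact_force: [2.7, 0.6, -3.9]
gripper_width: 13.6
grasp_force: 8.1
```

Run:
```python
from rig import *
import numpy as np
s=get_state();p=s["tool_pos"];a=np.radians(12.1);y=np.array([np.cos(a),np.sin(a),0])
# pivot from start grasp
p0=np.array([428.8,-150.7,111.0]);r=p-p0;Y=r@y;Z=r[2];print(p,s["contact_force"],s["moment"],s["gripper_width"],"Y",Y,"Z",Z,"R",np.hypot(112-Y,Z),"th",np.degrees(np.arctan2(Z,112-Y)))
d=snapshot("scene")
```

```text
[ 442.11850417 -147.43342359  167.56579114] [ 2.74202329  0.63691281 -3.87140109] [ 0.09072249 -0.33782259  0.09834863] 13.640604036450622 Y 13.707345167816243 Z 56.56579114288732 R 113.40694300429567 th 29.91971233156758
```

Request:
{"name": "move_arm", "arguments": {
  "series": [
    [[0,0.107,-0.164,0,10],[0,0.107,-0.164,0,10],[0,0.123,-0.152,0,10],[0,0.123,-0.152,0,10],[0,0.138,-0.138,0,10],[0,0.138,-0.138,0,10],[0,0.152,-0.123,0,10],[0,0.152,-0.123,0,10],[0,0.164,-0.107,0,10],[0,0.164,-0.107,0,10]]
  ]
}}

```text
clock: 15.18
tool_pos: [482.4, -138.8, 208.3]
tool_rot: [[-0.211, 0.978, -0.001], [0.978, 0.211, 0.0], [0.0, -0.001, -1.0]]
contact_force: [1.5, -0.1, -4.5]
gripper_width: 13.4
grasp_force: 8.1
```

```bash
cat > arc.py <<'E'
from rig import *
import numpy as np
s=get_state();p=s["tool_pos"];a=np.radians(12.1);y=np.array([np.cos(a),np.sin(a),0])
p0=np.array([428.8,-150.7,111.0]);r=p-p0;Y=r@y;Z=r[2];print(p,s["contact_force"],s["moment"],"Y",Y,"Z",Z,"R",np.hypot(112-Y,Z),"th",np.degrees(np.arctan2(Z,112-Y)),"side",r@[-y[1],y[0],0])
E
python3 arc.py
```

```text
[ 482.40129787 -138.81295826  208.30235679] [ 1.50951658 -0.11586468 -4.52323473] [-0.00265564 -0.1576231   0.01838954] Y 54.9021951292013 Z 97.3023567947979 R 112.81803029164246 th 59.59524677652477 side 0.38712312165166884
```

Request:
{"name": "move_arm", "arguments": {
  "series": [
    [[0,0.174,-0.082,0,10],[0,0.174,-0.082,0,10],[0,0.182,-0.065,0,10],[0,0.182,-0.065,0,10],[0,0.19,-0.046,0,10],[0,0.19,-0.046,0,10],[0,0.194,-0.028,0,10],[0,0.194,-0.028,0,10],[0,0.195,-0.009,0,10],[0,0.195,-0.009,0,10]]
  ]
}}

```text
clock: 16.02
tool_pos: [537.7, -127.0, 222.1]
tool_rot: [[-0.211, 0.978, 0.0], [0.978, 0.211, -0.0], [-0.0, 0.0, -1.0]]
contact_force: [-0.2, 0.1, 0.1]
gripper_width: 13.4
grasp_force: 8.0
```

```bash
python3 arc.py
```

```text
[ 537.73564536 -127.02711269  222.08674496] [-0.21964755  0.10345138  0.08349454] [-0.08434958  0.3461798  -0.01588335] Y 111.47772453798326 Z 111.08674495830843 R 111.08797269322403 th 89.73062529424524 side 0.3120189434943181
```

Request:
{"name": "move_arm", "arguments": {
  "series": [
    [[0,0,0,0,8],[0,0,0,0,8],[0,0,0,0,8],[0,0,-0.02,0,8],[0,0,-0.03,0,8],[0,0,-0.05,0,8],[0,0,-0.05,0,8],[0,0,-0.1,0,8],[0,0,-0.1,0,8],[0,0,-0.15,0,8]]
  ],
  "force": 50
}}

```text
clock: 16.85
tool_pos: [536.8, -127.0, 237.0]
tool_rot: [[-0.211, 0.978, -0.001], [0.978, 0.211, 0.0], [0.0, -0.001, -1.0]]
contact_force: [-0.3, 0.6, -6.0]
gripper_width: 12.3
grasp_force: 49.9
```

Run:
```python
from w import *
s=get_state();print(s["tool_pos"],s["contact_force"],s["moment"],s["gripper_width"])
d=snapshot("scene");cv2.imwrite("pics/s7.png",d["image"][130:350,130:440,::-1].repeat(2,0).repeat(2,1))
```

```text
[ 536.7610003  -127.01150828  237.0006338 ] [-0.33736641  0.59619926 -5.96523973] [-0.05526778 -0.00740079  0.05883215] 12.27462266018447
```

View pics/s7.png

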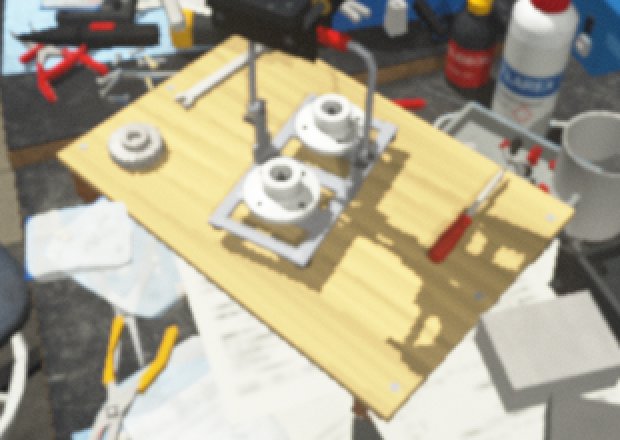

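Request:
{"name": "move_arm", "arguments": {
  "series": [
    [[0,0,-0.2,0,8],[0,0,-0.3,0,8],[0,0,-0.4,0,8],[0,0,-0.4,0,8],[0,0,-0.4,0,8],[0,0,-0.3,0,8],[0,0,-0.2,0,8],[0,0,-0.1,0,8],[0,0,-0.05,0,8],[0,0,0,0,8]]
  ]
}}

```text
clock: 17.73
tool_pos: [536.9, -127.0, 307.5]
tool_rot: [[-0.211, 0.978, -0.0], [0.978, 0.211, 0.0], [0.0, -0.0, -1.0]]
contact_force: [-0.7, -0.0, -6.5]
gripper_width: 12.7
grasp_force: 49.9
```

Request:
{"name": "move_arm", "arguments": {
  "series": [
    [[0,0,0,0,8],[0,0,0,0,8],[0,0,0,0,8],[0,0,0,0,8],[0,0,0,0,8],[0,0,0,0,8],[0,0,0,0,8],[0,0,0,0,8],[0,0,0,0,8],[0,0,0,0,8]]
  ]
}}

```text
clock: 18.57
tool_pos: [537.0, -127.1, 307.5]
tool_rot: [[-0.211, 0.978, 0.0], [0.978, 0.211, 0.0], [0.0, 0.0, -1.0]]
contact_force: [0.6, 0.5, -6.5]
gripper_width: 12.6
grasp_force: 49.9
```

```bash
cat > chk.py <<'E'
from w import *
s=get_state();print(s["clock"],s["tool_pos"],s["contact_force"],s["moment"],s["gripper_width"])
d=snapshot("scene");X=cloud(d);ok=d["depth"]>0;im=d["image"].astype(int)
gz=s["tool_pos"];a=np.radians(12.1);y=np.array([np.cos(a),np.sin(a)])
up=gz[2]-223
for q in(48,-48):
    c=gz[:2]+q*y;r=np.hypot(X[...,0]-c[0],X[...,1]-c[1]);h=119+up
    m=ok&(r<24)&(X[...,2]>h-12)&(X[...,2]<h+14)&(im.min(-1)>100);Q=X[m];print("hub",q,m.sum(),np.percentile(Q[:,2],[5,50,95]))
    m=ok&(r>20)&(r<33)&(X[...,2]>h-28)&(X[...,2]<h-13)&(im.min(-1)>100);Q=X[m];print(" disc",m.sum(),np.percentile(Q[:,2],[5,50,95]))
A=X[ok&(X[...,2]>62+up+5)&(X[...,2]<62+up+20)&(np.hypot(X[...,0]-gz[0],X[...,1]-gz[1])<115)]
rel=(A[:,:2]-gz[:2])@y;c=np.polyfit(rel,A[:,2],1);print("frame slope deg",np.degrees(np.arctan(c[0])),len(A))
cv2.imwrite("pics/s8.png",d["image"][100:350,130:440,::-1].repeat(2,0).repeat(2,1))
E
python3 chk.py
```

```text
18.5667 [ 537.04349042 -127.09062481  307.53516478] [ 0.64814818  0.49993275 -6.50101939] [-0.07901282  0.00681434  0.01386056] 12.608590014622967
hub 48 293 [192.44868579 202.39409516 205.4141236 ]
 disc 279 [181.39308141 183.12363803 186.94983682]
hub -48 348 [192.80326776 202.68831919 205.35894545]
 disc 403 [180.94069413 182.75217092 187.86609138]
frame slope deg 0.18485935604088305 1619
```

Request:
{"name": "move_arm", "arguments": {
  "series": [
    [[0,0,0,0,8],[0,0,0,0,8],[0,0,0,0,8],[0,0,0,0,8],[0,0,0,0,8],[0,0,0,0,8],[0,0,0,0,8],[0,0,0,0,8],[0,0,0,0,8],[0,0,0,0,8]]
  ]
}}

```text
clock: 19.45
tool_pos: [537.0, -127.1, 307.5]
tool_rot: [[-0.211, 0.978, -0.0], [0.978, 0.211, 0.0], [0.0, -0.0, -1.0]]
contact_force: [-0.7, 0.2, -5.9]
gripper_width: 12.4
grasp_force: 49.9
```

```bash
python3 chk.py; python3 chk.py|tail -1; python3 chk.py|tail -1
```

```text
19.45 [ 537.03093077 -127.09728469  307.49465163] [-0.68094078  0.24769455 -5.8974758 ] [-0.08038632  0.00474966 -0.01336883] 12.377140858242537
hub 48 282 [193.152145   202.53988483 205.43006052]
 disc 288 [181.47489083 182.93324256 187.37993162]
hub -48 346 [193.04565948 202.68615575 205.32700539]
 disc 404 [180.9181204  182.77476532 188.13142823]
frame slope deg 0.26091024163743565 1627
frame slope deg 0.24050136611472098 1619
frame slope deg 0.26062082906273093 1626
```

View pics/s8.png

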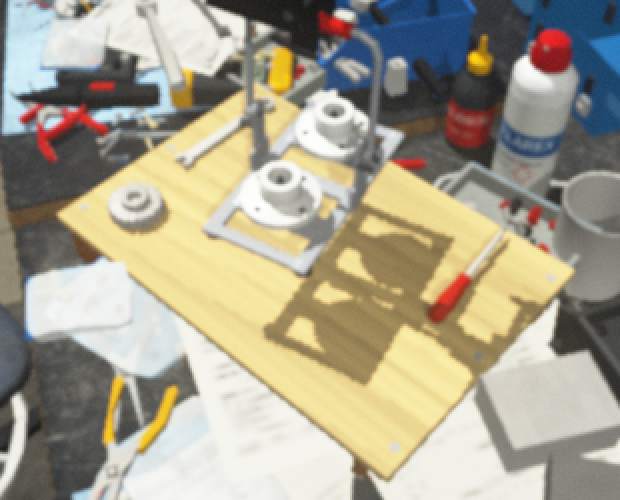

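The carrier hangs level and still, about 84 mm up. Both flanges (hubs at about (280,180) and (340,113)) are on their spigots, and the gear, screwdriver and spanner look untouched.

```bash
python3 -c "
from rig import *
print(finish_job())"
```

```text
the job is handed in; nothing more can be done
None
```

The loose flange is on the empty spigot, and the carrier is handed in hanging by its upright bail, level to about 0.3° and about 84 mm clear of the board, with both flanges aboard and the gear, screwdriver and spanner looking untouched in the last picture.

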